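# Fetch the sink strainer from the blocked spares drawer

## Robot

A 6-joint arm with a two-finger parallel gripper is mounted at the origin on the work surface. World frame = base frame: x ahead of the robot, y to its left, z up, the work surface at z = 0. Lengths are in m, angles in rad, forces in N, time in s.
With the tool pointing down it reaches from about 0.4 to 0.825 m from the base axis. Payload 7 kg.
Tool frame: the origin (TCP) lies between the finger pads; the fingertips stand 17 mm ahead of it and the grasp point (between the pads) lies 2 mm behind it; z points along the fingers, y is the line along which they close (so a half turn about z gives the same grasp; the last joint's range is limited). The gripper opens to 88 mm and grips with 3 to 60 N. Pads are 19 mm wide; open, the fingers measure 130 mm over their backs; the gripper's body (78 mm by 193 mm) begins 47 mm behind the grasp point.
Start: joints at [-1.035, 0.359, 0.012, 0, -1.224, -0.288], TCP at [0.166, -0.654, 0.244] pointing down, gripper open.
Joint ranges: [-3.07, 3.07], [-1.43, 2.12], [-1.02, 1.25], [-3.03, 1.67], [-3.05, -0], [-3.03, 3.03]. Speed limits (rad/s): [2.39, 2.39, 3.01, 3.14, 3.14, 3.14].

## Interface

Orientations are given as a unit quaternion [w, x, y, z].
In Python, from workcell import arm gives the robot as it stands. The module is installed in compiled form; this text tells all that it offers.
- The arm moves only by the tool drive_tool, never from a script. Its argument "targets" is a list of rows, each a list of 3 entries, a list of its own where there are three numbers: the shift along the tool's x, y, z normalised to -1 to 1, where 1 is 0.15 m, then the turn, a rotation vector about the tool's x, y, z normalised to -1 to 1, where 1 is 90 degrees, then the opening, from -1 (shut) to 1 (fully open). A call has 1 to 12 rows; each row is the pose to reach, as a shift and turn from the pose commanded when the call began, along the tool's axes at that moment; what a row does not reach only later rows make up. A row lasts 1/10 s, in which the tool goes at most 50 mm and 8.59 degrees, less where a joint would pass 70% of its speed; a pose out of reach is approached as far as the arm can. A call with a number of a shift or a turn outside -1 to 1 is refused whole. A call with a gripper value outside its range is refused whole. The fingers move at their own pace and stop on an object; "newtons" is the grip in N (left out, the last holds). Time passes only in rows, so rows that repeat a pose let the fingers close. It gives the time, the measured TCP pose, the force, the opening and the grip force at its end, in the units of the state.
- arm.get_state(): the state, without advancing time (a new reading comes with each control period).
- arm.snapshot(name): name is "side" or "top" or "wrist"; returns a dict with "color" (400x640x3 uint8, red, green, blue), "fx", "fy", "cx", "cy" (pixels), "eye" and "orientation" of the camera in the world. Camera axes: x right, y up, looking along -z (the intrinsics and any distortion apply to the point x, -y, -z); pixel columns grow to the right and rows downward; lengths in m; the calibration is good to about 2 mm. A picture is of the moment at which its call begins. There is no depth.
- arm.finish_job(): hands the job in; it is judged then, once.
The state is a dict: "time_s": time; "qpos": joint angles; "joint_vel": joint speeds; "effort": joint torques, N m; "position": TCP position; "tcp_rot": TCP orientation; "force": force on the tool from outside, world axes, zero at the start; "wrist_torque": the same for the moment, N m; "finger_gap": finger opening in m; "grasp_force": force on a finger pad.
Only numpy, scipy, OpenCV 4.12 (cv2) and the standard library are available. Lean on these libraries where they do the work, as an engineer would, in place of code of your own. Each camera call takes 0.05 s, during which the arm holds its last target. There are 200 camera calls.

## Task

The bleach bottle is standing in the way of the spares unit: set it upright on the bare floor clear of the drawer, without it ever touching the unit. Then pull the upper drawer right out to its stop, and after that take the stainless sink strainer out of it and set it upright, wholly inside the rim, on the upturned bucket lid. Leave the drawer fully out with the other two fittings in it, leave everything else where it is, and drop nothing.

Things in the scene. Friction and masses are not known exactly. Their poses are not given: they have to be found in the camera images.
- unit: fixed white spares unit with two stacked drawers, 240 deep (x) x 270 wide (y) x 165 mm high. Origin: centre of its underside on the floor; its front face is at x = -120 mm in its own frame and the drawers slide out along its own -x
- upper (a joint): the upper drawer's slide, m: 0 shut, 0.15 at its stop. It may start slightly ajar. Its front is 266 mm wide, 86 to 152 mm above the floor (so out at the stop, the front face is 270 mm ahead of the unit's centre, its handle 317 mm)
- lower (a joint): the lower drawer's slide, m: 0 shut, 0.15 at its stop; same handle, 56 mm above the floor
- upper_handle (a point): middle of the upper drawer's bow handle: a level steel bar 10 mm thick and 120 mm long along the unit's y, 130 mm above the floor (35 mm below the unit's top), its axis 42 mm ahead of the drawer front, so 37 mm free behind it; joined to the front at both ends. Moves with the drawer
- upper_floor (a point): point on the upper drawer's inner floor, 90 mm above the work floor, moving with the drawer; x, y axes as the unit's. The inner floor reaches from x = -105 (front) to +96 mm and y = -119 to +119 mm; two 4 mm dividers along x at y = -40 and +40 mm make three compartments; dividers and side walls stand 28 mm above this floor
- bleach: upright white plastic bleach bottle, 202 mm high, body 68 mm diameter up to 125 mm, tapering to the neck; white cap 33 mm diameter from 166 to 202 mm. About 0.45 kg. Origin: centre of its underside, z up
- strainer: stainless steel sink strainer in one of the upper drawer's compartments: bowl 22 mm high with a 52 mm diameter flange at its top, a 9 mm stem and a knob on top, 18 mm diameter, from 36 to 50 mm high. Origin: centre of its underside, z up
- lid: grey plastic bucket lid lying upside down on the floor as a tray: 192 mm diameter, floor 5 mm thick, rim 12 mm high and 4 mm thick (inner diameter about 180 mm). Origin: centre of its underside
- plug: black rubber sink plug in another compartment of the upper drawer: disc 48 mm diameter, 18 mm high, with a tab to 32 mm high. Origin: centre of its underside. To stay in the drawer
- elbow: brass pipe elbow in another compartment of the upper drawer: two 36 mm legs at a right angle, 24 mm high. Origin: underside of its corner block. To stay in the drawer
- carton: bystander: cardboard carton 100 (x) x 70 (y) x 95 mm high; origin: centre of its underside
- tin: bystander: upright tin 66 mm diameter, 110 mm high; origin: centre of its underside
- polish: bystander: slim upright bottle of polish, 54 mm diameter, 170 mm high; origin: centre of its underside
- jar: bystander: squat grey jar 64 mm diameter, 85 mm high, on the floor ahead of the drawers, low enough for the upper drawer to pass; origin: centre of its underside
- brush: bystander: hand brush lying across the top of the unit, about 200 mm long along its own x, under 40 mm high
Mind the look-alikes: they are no part of the job. Leave any yellow look-alike of the bleach alone.

How it is judged:
By the outcome, as a careful person would: the job done as asked, in the order asked, and still so for the second after the job is handed in, with the robot touching nothing.
It also fails if it takes over 67 s, if anything falls off the work surface, if the arm or the gripper's body presses on something with over 40 N, if the wrist force passes 120 N, or if a joint passes its speed limit or range.

## Working session

There is one attempt and no reset: what is moved stays moved. The work goes in short steps, Python scripts to look and compute and a tool call to move; the robot and the scene stay as the last step left them, time stands still between calls to the robot, and variables do not carry over. Pictures are saved under pics/ and viewed, at most 11 in all, crops included, and the job is handed in when it is done.

Besides the shell and the picture viewer there is one more tool, called by a JSON object that holds its "op" and its "data", one argument or row to a line. drive_tool: Moves the arm, as the interface text tells. Scaled input: -1 to 1 covers 0.15 m each way for a shift and 90 degrees each way for a turn. Its arguments: {"type":"object","properties":{"targets":{"type":"array","items":{"type":"array"}},"newtons":{"type":"number"}},"required":["targets"]}

```bash
mkdir -p pics
cat > h.py <<'E'
import numpy as np, cv2, json
from scipy.spatial.transform import Rotation as R
from workcell import arm
def rot(q): return R.from_quat([q[1],q[2],q[3],q[0]])
def snap(n,f):
    s=arm.snapshot(n); cv2.imwrite('pics/'+f+'.png',s['color'][:,:,::-1])
    d={k:(np.asarray(v).tolist() if k!='color' else None) for k,v in s.items()}
    json.dump(d,open('pics/'+f+'.json','w')); return s
def ray(s,u,v):
    if isinstance(s,str): s=json.load(open('pics/'+s+'.json'))
    d=np.array([(u-s['cx'])/s['fx'],-(v-s['cy'])/s['fy'],-1.])
    return np.array(s['eye']),rot(s['orientation']).apply(d)
def atz(s,u,v,z):
    e,d=ray(s,u,v); return e+d*(z-e[2])/d[2]
def proj(s,p):
    if isinstance(s,str): s=json.load(open('pics/'+s+'.json'))
    c=rot(s['orientation']).inv().apply(np.array(p)-s['eye'])
    return s['cx']+s['fx']*c[0]/-c[2], s['cy']-s['fy']*c[1]/-c[2]
def tool(p):
    "shift in tool axes, normalised, to world p"
    st=arm.get_state(); return rot(st['tcp_rot']).inv().apply(np.array(p)-st['position'])/.15
E
python3 - <<'E'
from h import *
for n in('top','side'):
    s=snap(n,n+'0'); print(n,{k:np.round(v,4).tolist() for k,v in s.items() if k!='color'}, s.keys())
print(arm.get_state())
E
```

```text
top {'fx': 495.5645, 'fy': 495.5645, 'cx': 324.3525, 'cy': 197.1898, 'eye': [0.3407, 0.0234, 1.411], 'orientation': [-0.6963, -0.0462, 0.0451, 0.7148]} dict_keys(['color', 'fx', 'fy', 'cx', 'cy', 'eye', 'orientation'])
side {'fx': 373.6783, 'fy': 373.6783, 'cx': 314.1496, 'cy': 201.5072, 'eye': [0.7538, 0.2397, 0.8818], 'orientation': [0.3994, 0.0767, 0.1804, 0.8956]} dict_keys(['color', 'fx', 'fy', 'cx', 'cy', 'eye', 'orientation'])
{'time_s': 0.1, 'qpos': array([-1.03489629e+00,  3.59339889e-01,  1.11783041e-02, -2.99302049e-04,
       -1.22408864e+00, -2.88097291e-01]), 'joint_vel': array([ 2.61589561e-04, -5.51829628e-04,  2.48467995e-03,  7.86572460e-04,
       -7.23831333e-04,  5.21512667e-05]), 'effort': array([-2.25610340e-03, -5.84161985e+01,  2.93750292e+01,  7.01553404e+00,
        1.01717180e-02, -7.00911687e-05]), 'position': array([ 0.1654401 , -0.65400594,  0.2427142 ]), 'tcp_rot': array([-1.62165453e-04, -1.23534007e-01,  9.92340063e-01,  7.22465213e-04]), 'force': array([-0.46284303, -0.21482679, -0.0555296 ]), 'wrist_torque': array([-0.00381476, -0.04997482,  0.01964047]), 'grasp_force': 0.0, 'finger_gap': 0.08760234981236972}
```

View pics/top0.png

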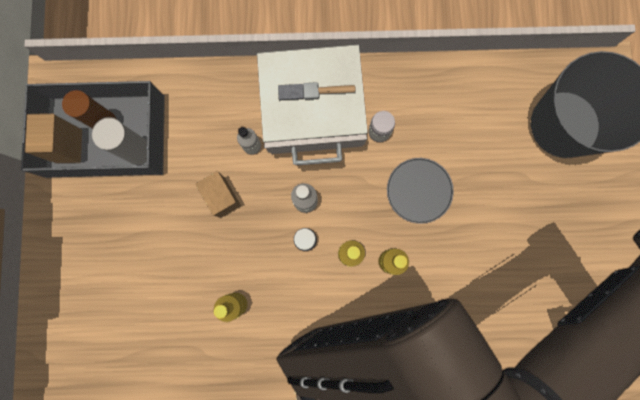

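View pics/side0.png

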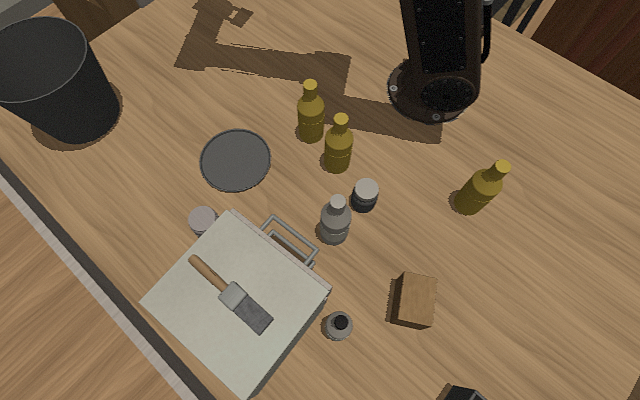

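Top view: the wanted white bleach is at (304,197). Things that could be mistaken for it are the yellow look-alikes (351,253), (397,261) and (228,307), the jar (305,239) and the black-capped polish (248,138). The lid is at (420,190), the tin at (382,126), the carton at (217,194) and the handle at (318,158). I'll check the choice in a close crop.

Run:
```python
from h import *
t=cv2.imread('pics/top0.png'); s=cv2.imread('pics/side0.png')
a=cv2.resize(t[40:280,200:460],None,fx=2.3,fy=2.3,interpolation=cv2.INTER_CUBIC)
b=s[170:270,290:390]; b=cv2.resize(b,(200,200),interpolation=cv2.INTER_CUBIC)
im=np.zeros((552,800,3),np.uint8); im[:a.shape[0],:a.shape[1]]=a[:552]; im[:200,598:798]=b
cv2.imwrite('pics/crop1.png',im)
for n,u,v,z in [('bleach cap',303,191,.202),('lid',420,190,.012),('jar',305,239,.085),('tin',382,120,.11),('carton',217,192,.095),('y1',353,253,.2),('y2',400,262,.2),('u fl',257,52,.165),('u fr',359,46,.165),('u nl',266,141,.165),('u nr',366,134,.165),('pol',243,132,.17),('h l',295,161,.13),('h r',340,158,.13)]:
    print(n,np.round(atz('top0',u,v,z),3))
print('side cap',np.round(atz('side0',338,202,.202),3))
```

```text
bleach cap [0.515 0.076 0.202]
lid [ 0.536 -0.25   0.012]
jar [0.402 0.078 0.085]
tin [ 0.716 -0.138  0.11 ]
carton [0.533 0.311 0.095]
y1 [ 0.36  -0.043  0.2  ]
y2 [ 0.335 -0.156  0.2  ]
u fl [0.893 0.191 0.165]
u fr [ 0.902 -0.079  0.165]
u nl [0.652 0.17  0.165]
u nr [ 0.664 -0.088  0.165]
pol [0.676 0.228 0.17 ]
h l [0.605 0.098 0.13 ]
h r [ 0.61  -0.021  0.13 ]
side cap [0.516 0.083 0.202]
```

View pics/crop1.png

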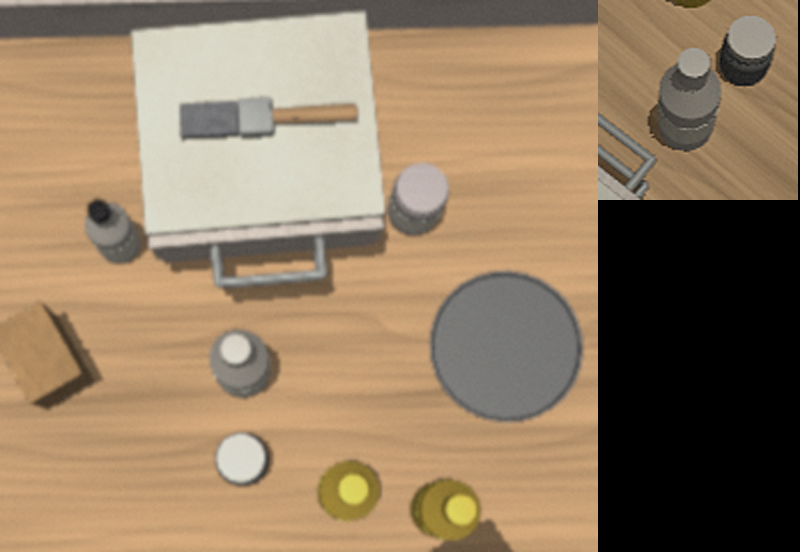

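The crop confirms the white, white-capped bleach just ahead of the handle. I'll move over its cap, going outside the yellow bottles.

{"op": "drive_tool", "data": {
  "targets": [
    [[-0.3,0.1,-0.2],[0,0,0.05],1],
    [[-0.6,0.2,-0.2],[0,0,0.1],1],
    [[-0.907,0.32,-0.2],[0,0,0.158],1],
    [[-0.907,0.32,-0.2],[0,0,0.158],1]
  ]
}}

```text
time_s: 0.5
position: [0.2896, -0.5717, 0.2736]
tcp_rot: [0.001, -0.0, 1.0, 0.0]
force: [-0.4, 0.4, 1.4]
finger_gap: 0.0876
grasp_force: 0.0
```

{"op": "drive_tool", "data": {
  "targets": [
    [[-0.2,0.25,0],[0,0,0],1],
    [[-0.4,0.5,0],[0,0,0],1],
    [[-0.6,0.75,0],[0,0,0],1],
    [[-0.8,1,0],[0,0,0],1]
  ]
}}

```text
time_s: 0.9
position: [0.4062, -0.4231, 0.2733]
tcp_rot: [-0.0, 0.0, 1.0, 0.0]
force: [1.4, -0.4, 0.8]
finger_gap: 0.0878
grasp_force: 0.0
```

{"op": "drive_tool", "data": {
  "targets": [
    [[-0.2,0.25,0],[0,0,0],1],
    [[-0.4,0.5,0],[0,0,0],1],
    [[-0.6,0.75,0],[0,0,0],1],
    [[-0.733,1,0],[0,0,0],1]
  ]
}}

```text
time_s: 1.3
position: [0.5169, -0.273, 0.2731]
tcp_rot: [-0.0, -0.0, 1.0, 0.0]
force: [0.7, -0.1, 0.4]
finger_gap: 0.0877
grasp_force: 0.0
```

{"op": "drive_tool", "data": {
  "targets": [
    [[0,0.3,0],[0,0,0],1],
    [[0,0.6,0],[0,0,0],1],
    [[0,0.9,0],[0,0,0],1],
    [[0,1,0],[0,0,0],1]
  ]
}}

```text
time_s: 1.7
position: [0.5154, -0.1217, 0.2735]
tcp_rot: [-0.0, -0.001, 1.0, 0.0]
force: [-0.0, -1.4, 1.1]
finger_gap: 0.0877
grasp_force: 0.0
```

{"op": "drive_tool", "data": {
  "targets": [
    [[0,0.3,0],[0,0,0],1],
    [[0,0.6,0],[0,0,0],1],
    [[0,0.9,0],[0,0,0],1],
    [[0,1,0],[0,0,0],1]
  ]
}}

```text
time_s: 2.1
position: [0.5157, 0.028, 0.2734]
tcp_rot: [-0.0, -0.001, 1.0, 0.0]
force: [-0.2, 0.5, 0.0]
finger_gap: 0.0874
grasp_force: 0.0
```

{"op": "drive_tool", "data": {
  "targets": [
    [[0,0.2,0],[0,0,0],1],
    [[0,0.35,0],[0,0,0],1],
    [[0,0.35,0],[0,0,0],1],
    [[0,0.35,0],[0,0,0],1]
  ]
}}

```text
time_s: 2.5
position: [0.5158, 0.0777, 0.2732]
tcp_rot: [-0.0, -0.0, 1.0, -0.0]
force: [0.0, -0.8, -0.9]
finger_gap: 0.0875
grasp_force: 0.0
```

Run:
```python
from h import *
s=snap('wrist','w1'); print({k:np.round(v,3).tolist() for k,v in s.items() if k!='color'})
print(proj(s,[.515,.079,.202]))
P=np.array([atz('top0',*p,.165)[:2] for p in[(257.8,54.3),(358.7,45.7),(265.2,143),(366.5,133.5)]])
print(P.round(3),P.mean(0)); y=(P[0]-P[1]+P[2]-P[3]); x=P[0]-P[2]+P[1]-P[3]; print(np.degrees([np.arctan2(-y[0],y[1]),np.arctan2(x[1],x[0])]),np.linalg.norm(x)/2,np.linalg.norm(y)/2)
print(atz('top0',293.9,162.2,.13),atz('top0',341.7,159.6,.13))
```

```text
{'fx': 304.526, 'fy': 304.526, 'cx': 322.892, 'cy': 194.757, 'eye': [0.45, 0.078, 0.415], 'orientation': [0.702, -0.088, -0.088, 0.702]}
(np.float64(324.66058860020274), np.float64(209.28565230654658))
[[ 0.887  0.189]
 [ 0.903 -0.078]
 [ 0.647  0.172]
 [ 0.665 -0.09 ]] [0.77563899 0.04834003]
[3.7417775  3.44604802] 0.2393002650971736 0.26455275108347315
[0.60207967 0.10104475 0.13      ] [ 0.60568964 -0.02488654  0.13      ]
```

View pics/w1.png

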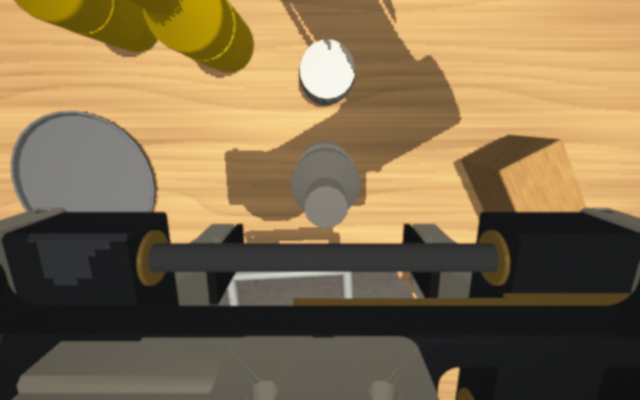

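The wrist view shows the cap centred between the fingers at (326,204), close to the predicted (325,209). I'll go down, grip and lift.

{"op": "drive_tool", "data": {
  "targets": [
    [[0.02,0,0.2],[0,0,0],1],
    [[0.02,0,0.4],[0,0,0],1],
    [[0.02,0,0.58],[0,0,0],1],
    [[0.02,0,0.58],[0,0,0],1],
    [[0.02,0,0.58],[0,0,0],-0.5],
    [[0.02,0,0.58],[0,0,0],-0.5],
    [[0.02,0,0.58],[0,0,0],-0.5],
    [[0.02,0,0.58],[0,0,0],-0.5],
    [[0.02,0,0.58],[0,0,0],-0.5],
    [[0.02,0,0.58],[0,0,0],-0.5]
  ],
  "newtons": 25
}}

```text
time_s: 3.55
position: [0.5129, 0.078, 0.1869]
tcp_rot: [0.0, 0.0, 1.0, 0.0]
force: [0.3, 1.3, -0.4]
finger_gap: 0.0449
grasp_force: 0.0
```

{"op": "drive_tool", "data": {
  "targets": [
    [[0,0,0],[0,0,0],-0.6],
    [[0,0,0],[0,0,0],-0.6],
    [[0,0,0],[0,0,0],-0.6],
    [[0,0,0],[0,0,0],-0.6],
    [[0,0,0],[0,0,0],-0.6],
    [[0,0,0],[0,0,0],-0.6]
  ],
  "newtons": 25
}}

```text
time_s: 4.15
position: [0.513, 0.0781, 0.1866]
tcp_rot: [0.0, 0.0, 1.0, 0.0]
force: [-0.0, 1.5, 1.1]
finger_gap: 0.0327
grasp_force: 25.0
```

{"op": "drive_tool", "data": {
  "targets": [
    [[0,0,-0.05],[0,0,0],-0.6],
    [[0,0,-0.15],[0,0,0],-0.6],
    [[0,0,-0.3],[0,0,0],-0.6],
    [[0,0,-0.45],[0,0,0],-0.6],
    [[0,0,-0.45],[0,0,0],-0.6]
  ],
  "newtons": 25
}}

```text
time_s: 4.65
position: [0.5139, 0.078, 0.2567]
tcp_rot: [0.002, 0.0, 1.0, 0.0]
force: [1.3, 0.2, -4.5]
finger_gap: 0.0327
grasp_force: 25.0
```

{"op": "drive_tool", "data": {
  "targets": [
    [[0,-0.1,0],[0,0,0],-0.6],
    [[0,-0.3,0],[0,0,0],-0.6],
    [[0,-0.5,0],[0,0,0],-0.6],
    [[0,-0.7,0],[0,0,0],-0.6],
    [[0,-0.9,0],[0,0,0],-0.6]
  ]
}}

```text
time_s: 5.15
position: [0.5113, -0.0589, 0.2522]
tcp_rot: [-0.002, 0.0, 1.0, -0.0]
force: [0.4, -0.3, -4.1]
finger_gap: 0.0325
grasp_force: 25.0
```

{"op": "drive_tool", "data": {
  "targets": [
    [[0,-0.2,0],[0,0,0],-0.6],
    [[0,-0.4,0],[0,0,0],-0.6],
    [[0,-0.6,0],[0,0,0],-0.6],
    [[0,-0.8,0],[0,0,0],-0.6],
    [[0,-1,0],[0,0,0],-0.6]
  ]
}}

```text
time_s: 5.65
position: [0.5111, -0.2086, 0.2521]
tcp_rot: [-0.002, 0.0, 1.0, 0.0]
force: [0.6, 0.1, -4.7]
finger_gap: 0.0323
grasp_force: 25.0
```

{"op": "drive_tool", "data": {
  "targets": [
    [[0,-0.2,0],[0,0,0],-0.6],
    [[0.05,-0.4,0],[0,0,0],-0.6],
    [[0.1,-0.6,0],[0,0,0],-0.6],
    [[0.15,-0.8,0],[0,0,0],-0.6],
    [[0.2,-1,0],[0,0,0],-0.6]
  ]
}}

```text
time_s: 6.15
position: [0.4807, -0.3582, 0.2519]
tcp_rot: [-0.002, 0.0, 1.0, 0.001]
force: [1.4, -0.4, -5.3]
finger_gap: 0.0326
grasp_force: 25.0
```

{"op": "drive_tool", "data": {
  "targets": [
    [[0,-0.2,0],[0,0,0],-0.6],
    [[0,-0.4,0],[0,0,0],-0.6],
    [[0,-0.5,0],[0,0,0],-0.6],
    [[0,-0.5,0],[0,0,0],-0.6],
    [[0,-0.5,0],[0,0,0],-0.6],
    [[0,-0.5,0.15],[0,0,0],-0.6],
    [[0,-0.5,0.3],[0,0,0],-0.6],
    [[0,-0.5,0.38],[0,0,0],-0.6],
    [[0,-0.5,0.42],[0,0,0],-0.6],
    [[0,-0.5,0.44],[0,0,0],-0.6],
    [[0,-0.5,0.45],[0,0,0],-0.6]
  ]
}}

```text
time_s: 7.25
position: [0.4831, -0.4321, 0.1871]
tcp_rot: [0.0, -0.0, 1.0, -0.0]
force: [-1.0, -0.5, -4.5]
finger_gap: 0.0324
grasp_force: 25.0
```

{"op": "drive_tool", "data": {
  "targets": [
    [[0,0,0.007],[0,0,0],-0.6],
    [[0,0,0.012],[0,0,0],-0.6],
    [[0,0,0.012],[0,0,0],-0.6]
  ]
}}

```text
time_s: 7.55
position: [0.4834, -0.4325, 0.1866]
tcp_rot: [0.001, 0.0, 1.0, -0.001]
force: [-0.6, 2.4, 5.6]
finger_gap: 0.0325
grasp_force: 25.0
```

Contact: the vertical force has changed from -4.5 to +5.6 N. I'll ease off slightly and release.

{"op": "drive_tool", "data": {
  "targets": [
    [[0,0,0.005],[0,0,0],-0.6],
    [[0,0,0.005],[0,0,0],-0.1],
    [[0,0,0.005],[0,0,0],0.2],
    [[0,0,0.005],[0,0,0],0.5],
    [[0,0,0.005],[0,0,0],0.5],
    [[0,0,0.005],[0,0,0],0.5],
    [[0,0,0.005],[0,0,0],0.5],
    [[0,0,-0.2],[0,0,0],0.5],
    [[0,0,-0.4],[0,0,0],0.5],
    [[0,0,-0.55],[0,0,0],0.5],
    [[0,0,-0.55],[0,0,0],0.5]
  ]
}}

```text
time_s: 8.65
position: [0.4839, -0.4331, 0.2714]
tcp_rot: [0.003, 0.0, 1.0, -0.002]
force: [0.3, -0.1, 0.7]
finger_gap: 0.0657
grasp_force: 0.0
```

Run:
```python
from h import *
s=snap('top','t2')
c=s['color'][30:370,180:520]
cv2.imwrite('pics/t2c.png',cv2.resize(c,(600,600),interpolation=cv2.INTER_CUBIC)[:,:,::-1])
```

```text
(no output)
```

View pics/t2c.png

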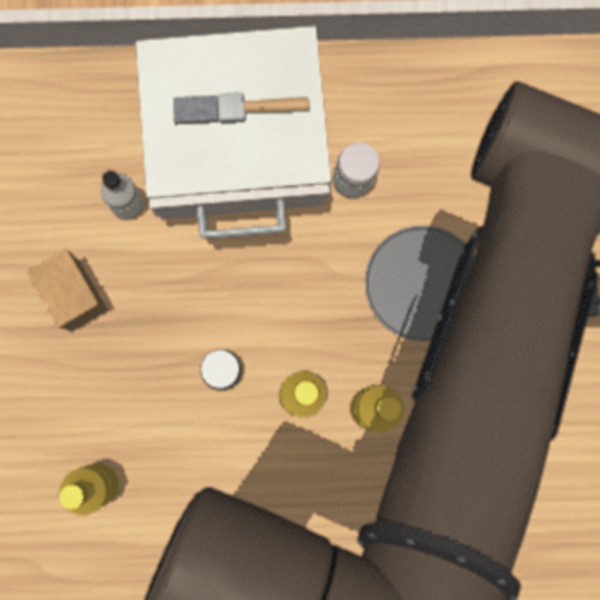

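The bleach is released (hidden under the forearm for now). The handle bar is at (203,236) to (284,230) in the crop. I'll go over it and turn so the fingers close along the unit's x.

{"op": "drive_tool", "data": {
  "targets": [
    [[-0.1,0.25,0],[0,0,0],0.5],
    [[-0.2,0.5,0],[0,0,0],0],
    [[-0.3,0.75,0],[0,0,0],-0.4],
    [[-0.4,1,0],[0,0,0],-0.4]
  ]
}}

```text
time_s: 9.1
position: [0.5426, -0.2805, 0.2661]
tcp_rot: [-0.001, 0.0, 1.0, 0.0]
force: [1.0, -0.4, -0.3]
finger_gap: 0.0469
grasp_force: 0.0
```

{"op": "drive_tool", "data": {
  "targets": [
    [[-0.1,0.25,0],[0,0,0],-0.4],
    [[-0.2,0.5,0],[0,0,0],-0.4],
    [[-0.3,0.75,0],[0,0,0],-0.4],
    [[-0.39,1,0],[0,0,0],-0.4]
  ]
}}

```text
time_s: 9.5
position: [0.6013, -0.1304, 0.2661]
tcp_rot: [-0.001, 0.0, 1.0, 0.0]
force: [0.8, -0.7, 0.9]
finger_gap: 0.0264
grasp_force: 0.0
```

{"op": "drive_tool", "data": {
  "targets": [
    [[0,0.25,0],[0,0,0],-0.4],
    [[0,0.5,0],[0,0,0],-0.4],
    [[0,0.75,0],[0,0,0],-0.4],
    [[0,1,0],[0,0,0],-0.4]
  ]
}}

```text
time_s: 9.9
position: [0.6007, 0.0194, 0.2661]
tcp_rot: [-0.001, 0.0, 1.0, -0.0]
force: [0.6, -1.3, -0.2]
finger_gap: 0.0262
grasp_force: 0.0
```

{"op": "drive_tool", "data": {
  "targets": [
    [[0,0.1,0],[0,0,-0.09],-0.4],
    [[0,0.2,0],[0,0,-0.18],-0.4],
    [[0,0.24,0],[0,0,-0.27],-0.4],
    [[0,0.24,0],[0,0,-0.36],-0.4],
    [[0,0.24,0],[0,0,-0.45],-0.4],
    [[0,0.24,0],[0,0,-0.54],-0.4],
    [[0,0.24,0],[0,0,-0.63],-0.4],
    [[0,0.24,0],[0,0,-0.72],-0.4],
    [[0,0.24,0],[0,0,-0.81],-0.4],
    [[0,0.24,0],[0,0,-0.9],-0.4],
    [[0,0.24,0],[0,0,-0.98],-0.4],
    [[0,0.24,0],[0,0,-0.98],-0.4]
  ]
}}

```text
time_s: 11.1
position: [0.6009, 0.0538, 0.2661]
tcp_rot: [-0.001, -0.696, 0.718, 0.0]
force: [-0.8, 0.9, -0.2]
finger_gap: 0.0266
grasp_force: 0.0
```

{"op": "drive_tool", "data": {
  "targets": [
    [[0,0,0.2],[0,0,-0.059],-0.4],
    [[0,0,0.4],[0,0,-0.059],-0.4],
    [[0,0,0.4],[0,0,-0.059],-0.4]
  ]
}}

```text
time_s: 11.4
position: [0.5985, 0.0533, 0.2026]
tcp_rot: [0.003, 0.727, -0.687, -0.002]
force: [-1.0, -0.9, -1.2]
finger_gap: 0.0264
grasp_force: 0.0
```

Run:
```python
from h import *
s=snap('wrist','w3'); st=arm.get_state(); print(st['position'],st['qpos'])
t=cv2.imread('pics/w3.png'); cv2.imwrite('pics/w3c.png',t)
m=rot(st['tcp_rot']).as_matrix(); print(m.round(3))
for p in [(.602,.101,.13),(.606,-.025,.13)]: print(proj(s,p))
```

```text
[0.60004642 0.05340216 0.20530076] [ 4.12658430e-01  2.70331062e-01 -2.05039961e-01 -2.27583692e-04
 -1.10024756e+00 -3.54924175e-01]
[[ 0.058 -0.998 -0.004]
 [-0.998 -0.058 -0.002]
 [ 0.001  0.005 -1.   ]]
(np.float64(314.46684385375994), np.float64(268.80758998282016))
(np.float64(317.7589512385786), np.float64(97.95803814484084))
```

View pics/w3c.png

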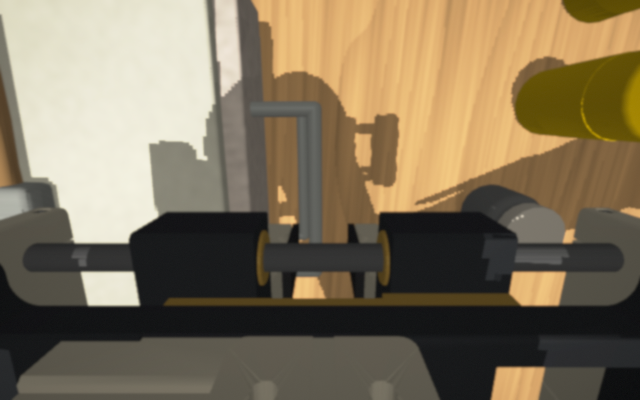

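The bar runs down column ~310, while the finger midline is at ~323, so it lies about 7 mm further +X. I'll correct for that, go down and grip.

{"op": "drive_tool", "data": {
  "targets": [
    [[0,-0.047,0.05],[0,0,0],-0.4],
    [[0,-0.047,0.15],[0,0,0],-0.4],
    [[0,-0.047,0.25],[0,0,0],-0.4],
    [[0,-0.047,0.35],[0,0,0],-0.4],
    [[0,-0.047,0.43],[0,0,0],-0.4],
    [[0,-0.047,0.5],[0,0,0],-0.4],
    [[0,-0.047,0.5],[0,0,0],-0.4]
  ]
}}

```text
time_s: 12.15
position: [0.608, 0.0542, 0.1312]
tcp_rot: [0.001, 0.728, -0.685, -0.0]
force: [-0.0, -0.1, -0.4]
finger_gap: 0.026
grasp_force: 0.0
```

{"op": "drive_tool", "data": {
  "targets": [
    [[0,0,0],[0,0,0],-0.9],
    [[0,0,0],[0,0,0],-0.9],
    [[0,0,0],[0,0,0],-0.9],
    [[0,0,0],[0,0,0],-0.9],
    [[0,0,0],[0,0,0],-0.9]
  ],
  "newtons": 20
}}

```text
time_s: 12.65
position: [0.6085, 0.0544, 0.1328]
tcp_rot: [-0.0, 0.728, -0.685, 0.0]
force: [-3.2, -1.0, 2.9]
finger_gap: 0.009
grasp_force: 20.0
```

{"op": "drive_tool", "data": {
  "targets": [
    [[0,0.07,0],[0,0,0],-0.9],
    [[0,0.16,0],[0,0,0],-0.9],
    [[0,0.26,0],[0,0,0],-0.9],
    [[0,0.36,0],[0,0,0],-0.9],
    [[0,0.46,0],[0,0,0],-0.9],
    [[0,0.56,0],[0,0,0],-0.9],
    [[0,0.66,0],[0,0,0],-0.9],
    [[0,0.74,0],[0,0,0],-0.9],
    [[0,0.81,0],[0,0,0],-0.9],
    [[0,0.86,0],[0,0,0],-0.9]
  ]
}}

```text
time_s: 13.65
position: [0.4795, 0.0467, 0.1328]
tcp_rot: [-0.001, 0.728, -0.685, 0.0]
force: [2.8, -1.0, 1.6]
finger_gap: 0.0095
grasp_force: 20.0
```

{"op": "drive_tool", "data": {
  "targets": [
    [[0,0.02,0],[0,0,0],-0.9],
    [[0,0.04,0],[0,0,0],-0.9],
    [[0,0.06,0],[0,0,0],-0.9],
    [[0,0.08,0],[0,0,0],-0.9]
  ]
}}

```text
time_s: 14.05
position: [0.4684, 0.046, 0.1327]
tcp_rot: [-0.0, 0.728, -0.685, 0.0]
force: [2.7, -1.2, 6.2]
finger_gap: 0.0089
grasp_force: 20.0
```

{"op": "drive_tool", "data": {
  "targets": [
    [[0,0.02,0],[0,0,0],-0.9],
    [[0,0.03,0],[0,0,0],-0.9],
    [[0,0.04,0],[0,0,0],-0.9],
    [[0,0.04,0],[0,0,0],-0.9]
  ]
}}

```text
time_s: 14.45
position: [0.4665, 0.046, 0.1329]
tcp_rot: [-0.003, 0.729, -0.685, 0.003]
force: [24.3, -8.9, -14.1]
finger_gap: 0.009
grasp_force: 20.0
```

Stop felt at 24 N. I'll ease the pull, open and rise.

{"op": "drive_tool", "data": {
  "targets": [
    [[0,-0.01,0],[0,0,0],-0.9],
    [[0,-0.015,0],[0,0,0],-0.9],
    [[0,-0.015,0],[0,0,0],-0.4],
    [[0,-0.015,0],[0,0,0],-0.4],
    [[0,-0.015,0],[0,0,0],-0.4],
    [[0,-0.015,0],[0,0,0],-0.4],
    [[0,-0.015,-0.2],[0,0,0],-0.4],
    [[0,-0.015,-0.5],[0,0,0],-0.4],
    [[0,-0.015,-0.8],[0,0,0],-0.4],
    [[0,-0.015,-0.93],[0,0,0],-0.4]
  ]
}}

```text
time_s: 15.45
position: [0.4649, 0.0458, 0.2759]
tcp_rot: [-0.002, 0.728, -0.685, 0.001]
force: [0.5, -0.2, -0.5]
finger_gap: 0.0262
grasp_force: 0.0
```

Run:
```python
from h import *
t=snap('top','t4'); s=snap('side','s4')
a=cv2.resize(t['color'][100:240,210:470],None,fx=3,fy=3,interpolation=cv2.INTER_CUBIC)
b=cv2.resize(s['color'][110:290,120:380],None,fx=2,fy=2,interpolation=cv2.INTER_CUBIC)
im=np.zeros((420+180,800,3),np.uint8); im[:420,:780]=a
b=cv2.resize(b,(260,180)); im[420:,:260]=b
c=cv2.resize(s['color'][140:290,240:360],None,fx=1.2,fy=1.2,interpolation=cv2.INTER_CUBIC); im[420:600,280:280+c.shape[1]]=c
cv2.imwrite('pics/t4c.png',im[:,:,::-1])
```

```text
(no output)
```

View pics/t4c.png

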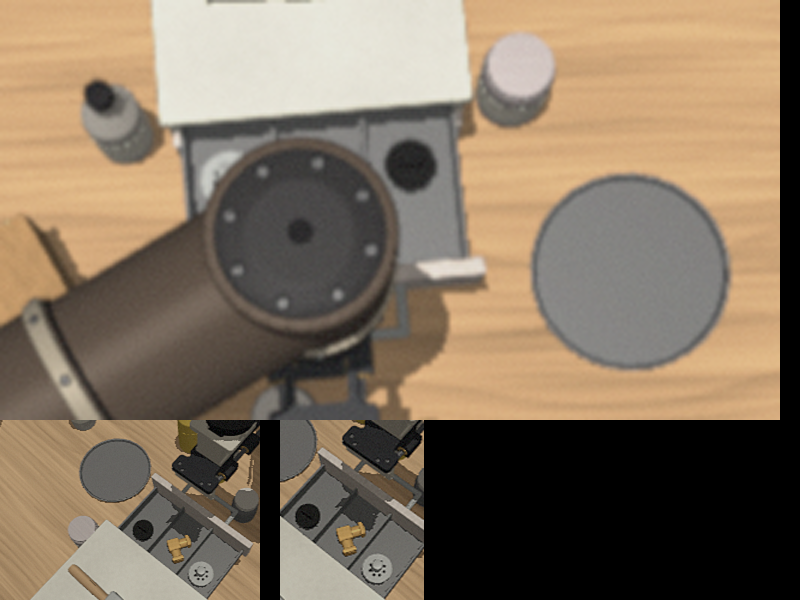

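The drawer is out: strainer in the left compartment, elbow in the middle, plug in the right. In the side image the strainer is at ≈(320,264).

Run:
```python
from h import *
s=cv2.imread('pics/side0.png')
s=cv2.imread('pics/s4.png')
cv2.imwrite('pics/s4c.png',cv2.resize(s[190:290,260:380],(720,600),interpolation=cv2.INTER_CUBIC))
for z in(.112,.14): print(atz('s4',320,264,z),atz('t4',283.3,159.3,z))
st=arm.get_state();print(st['position'])
```

```text
[0.61577805 0.12500778 0.112     ] [0.61438838 0.13029763 0.112     ]
[0.62079655 0.12918082 0.14      ] [0.60848864 0.12799304 0.14      ]
[0.46505531 0.04606177 0.27500438]
```

View pics/s4c.png

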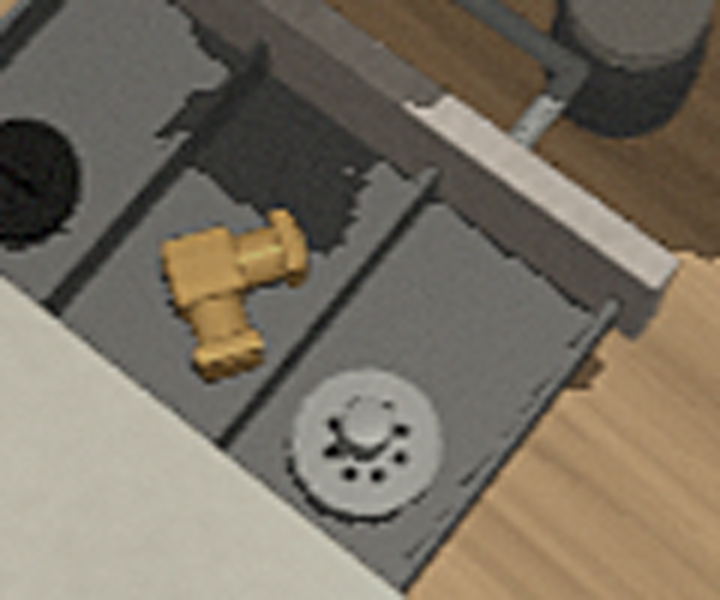

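{"op": "drive_tool", "data": {
  "targets": [
    [[-0.12,-0.25,0],[0,0,0.09],0],
    [[-0.24,-0.5,0],[0,0,0.18],0],
    [[-0.36,-0.75,0],[0,0,0.27],0],
    [[-0.487,-1,0],[0,0,0.36],0],
    [[-0.487,-1,0],[0,0,0.45],0],
    [[-0.487,-1,0],[0,0,0.54],0],
    [[-0.487,-1,0],[0,0,0.63],0],
    [[-0.487,-1,0],[0,0,0.72],0],
    [[-0.487,-1,0.1],[0,0,0.81],0],
    [[-0.487,-1,0.2],[0,0,0.9],0],
    [[-0.487,-1,0.3],[0,0,0.99],0],
    [[-0.487,-1,0.3],[0,0,1],0]
  ]
}}

```text
time_s: 16.75
position: [0.6073, 0.1271, 0.2232]
tcp_rot: [-0.003, -0.029, 1.0, -0.001]
force: [-0.6, -0.8, -0.2]
finger_gap: 0.0439
grasp_force: 0.0
```

Run:
```python
from h import *
s=snap('wrist','w5'); snap('top','t5')
for n,u,v,z in(('s4',321.3,263.8,.112),('s4',321.3,260,.14)): print(atz(n,u,v,z))
st=arm.get_state();print(st['position'],rot(st['tcp_rot']).as_matrix().round(3)); print(proj(s,[.616,.128,.112]),proj(s,[.616,.128,.14]))
a=cv2.imread('pics/w5.png')[120:320,220:480]
cv2.imwrite('pics/w5c.png',cv2.resize(a,None,fx=3,fy=3,interpolation=cv2.INTER_CUBIC))
```

```text
[0.61365032 0.12674488 0.112     ]
[0.61293493 0.12569735 0.14      ]
[0.60885177 0.12741038 0.22613136] [[-0.998 -0.064 -0.002]
 [-0.064  0.998 -0.001]
 [ 0.002 -0.001 -1.   ]]
(np.float64(323.51286934561375), np.float64(206.98481682692048)) (np.float64(323.53350659511364), np.float64(217.09798284629267))
```

View pics/w5c.png

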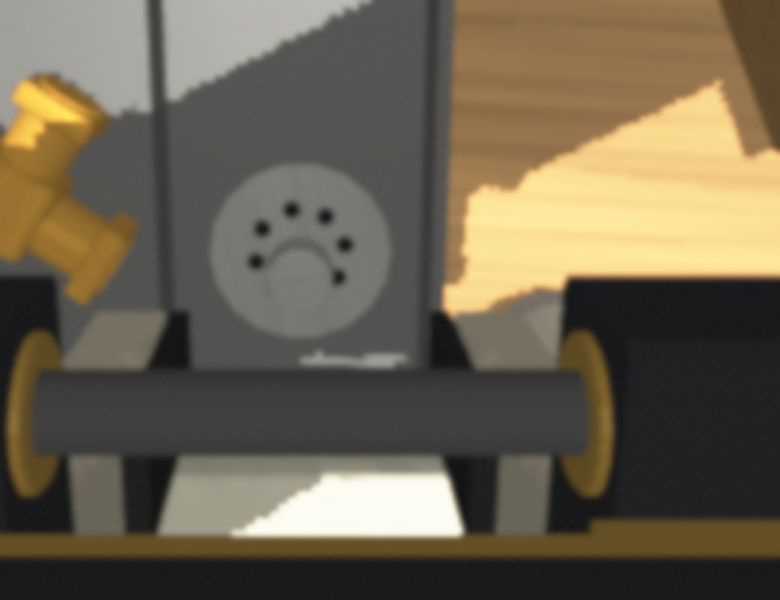

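The knob is at crop (300,278), i.e. image (320,213), which puts it at x≈0.613, y≈0.1258; the side view agrees. The fingers will straddle it in y with the tips above the dividers. Going down.

{"op": "drive_tool", "data": {
  "targets": [
    [[-0.026,-0.012,0.15],[0,0,0],0],
    [[-0.026,-0.012,0.3],[0,0,0],0],
    [[-0.026,-0.012,0.42],[0,0,0],0],
    [[-0.026,-0.012,0.5],[0,0,0],0],
    [[-0.026,-0.012,0.53],[0,0,0],0],
    [[-0.026,-0.012,0.53],[0,0,0],0]
  ]
}}

```text
time_s: 17.45
position: [0.6133, 0.1261, 0.1473]
tcp_rot: [-0.0, -0.031, 1.0, -0.0]
force: [-0.4, 0.3, 0.2]
finger_gap: 0.0438
grasp_force: 0.0
```

{"op": "drive_tool", "data": {
  "targets": [
    [[0,0,0.03],[0,0,0],0],
    [[0,0,0.06],[0,0,0],0],
    [[0,0,0.06],[0,0,0],-0.3],
    [[0,0,0.06],[0,0,0],-0.8],
    [[0,0,0.06],[0,0,0],-0.8],
    [[0,0,0.06],[0,0,0],-0.8],
    [[0,0,0.06],[0,0,0],-0.8],
    [[0,0,0.06],[0,0,0],-0.8],
    [[0,0,0.06],[0,0,0],-0.8],
    [[0,0,0.06],[0,0,0],-0.8]
  ],
  "newtons": 15
}}

```text
time_s: 18.45
position: [0.6133, 0.126, 0.1384]
tcp_rot: [0.0, -0.03, 1.0, 0.0]
force: [-0.8, -0.6, -0.0]
finger_gap: 0.0175
grasp_force: 15.0
```

{"op": "drive_tool", "data": {
  "targets": [
    [[0,0,-0.05],[0,0,0],-0.8],
    [[0,0,-0.15],[0,0,0],-0.8],
    [[0,0,-0.3],[0,0,0],-0.8],
    [[0,0,-0.45],[0,0,0],-0.8],
    [[0,0,-0.6],[0,0,0],-0.8],
    [[0,0,-0.67],[0,0,0],-0.8],
    [[0.1,-0.1,-0.67],[0,0,0],-0.8],
    [[0.2,-0.3,-0.67],[0,0,0],-0.8],
    [[0.3,-0.5,-0.67],[0,0,0],-0.8],
    [[0.4,-0.7,-0.67],[0,0,0],-0.8]
  ]
}}

```text
time_s: 19.45
position: [0.5587, 0.0167, 0.2383]
tcp_rot: [-0.0, -0.031, 1.0, 0.0]
force: [0.8, 0.2, -0.5]
finger_gap: 0.0174
grasp_force: 15.0
```

{"op": "drive_tool", "data": {
  "targets": [
    [[0.05,-0.2,0],[0,0,0],-0.8],
    [[0.1,-0.4,0],[0,0,0],-0.8],
    [[0.15,-0.6,0],[0,0,0],-0.8],
    [[0.2,-0.8,0],[0,0,0],-0.8],
    [[0.27,-1,0],[0,0,0],-0.8]
  ]
}}

```text
time_s: 19.95
position: [0.5279, -0.1357, 0.2384]
tcp_rot: [-0.0, -0.03, 1.0, 0.0]
force: [0.6, 0.4, -0.2]
finger_gap: 0.0174
grasp_force: 15.0
```

{"op": "drive_tool", "data": {
  "targets": [
    [[0,-0.2,0],[0,0,0],-0.8],
    [[0,-0.4,0],[0,0,0],-0.8],
    [[0,-0.6,0],[0,0,0],-0.8],
    [[0,-0.7,0],[0,0,0],-0.8],
    [[0,-0.77,0.1],[0,0,0],-0.8],
    [[0,-0.77,0.25],[0,0,0],-0.8],
    [[0,-0.77,0.4],[0,0,0],-0.8],
    [[0,-0.77,0.55],[0,0,0],-0.8],
    [[0,-0.77,0.7],[0,0,0],-0.8],
    [[0,-0.77,0.8],[0,0,0],-0.8],
    [[0,-0.77,0.8],[0,0,0],-0.8]
  ]
}}

```text
time_s: 21.05
position: [0.5333, -0.2488, 0.1153]
tcp_rot: [-0.003, -0.03, 1.0, 0.001]
force: [-0.7, -0.1, -0.7]
finger_gap: 0.0174
grasp_force: 15.0
```

Run:
```python
from h import *
t=snap('top','t6'); s=snap('side','s6')
a=s['color'][100:300,100:360]; b=t['color'][90:270,230:490]
im=np.vstack([cv2.resize(a,(390,300)),cv2.resize(b,(390,270))])
c=cv2.resize(s['color'][60:240,150:330],(400,400),interpolation=cv2.INTER_CUBIC)
out=np.zeros((570,800,3),np.uint8); out[:,:390]=im; out[:400,395:795]=c
cv2.imwrite('pics/c6.png',out[:,:,::-1]); print(arm.get_state()['position'])
```

```text
[ 0.53522903 -0.24949093  0.11830863]
```

View pics/c6.png

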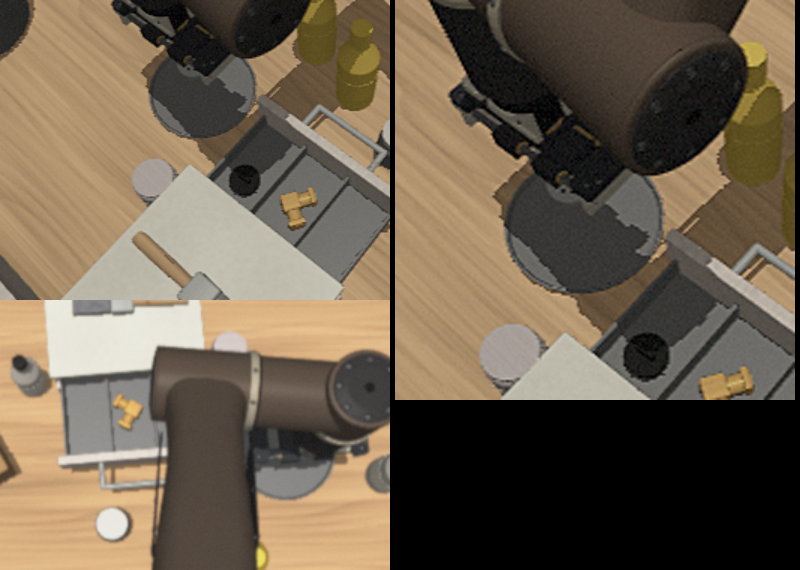

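The drawer is fully out with elbow and plug in it, the bleach stands at the far right of the top view, and the strainer hangs over the lid's centre. I'll lower it gently.

{"op": "drive_tool", "data": {
  "targets": [
    [[0,0,0.1],[0,0,0],-0.8],
    [[0,0,0.2],[0,0,0],-0.8],
    [[0,0,0.28],[0,0,0],-0.8],
    [[0,0,0.34],[0,0,0],-0.8],
    [[0,0,0.38],[0,0,0],-0.8],
    [[0,0,0.4],[0,0,0],-0.8],
    [[0,0,0.415],[0,0,0],-0.8],
    [[0,0,0.415],[0,0,0],-0.8]
  ]
}}

```text
time_s: 21.95
position: [0.5355, -0.25, 0.0566]
tcp_rot: [0.0, -0.03, 1.0, -0.0]
force: [0.3, -0.4, -0.7]
finger_gap: 0.0173
grasp_force: 15.0
```

{"op": "drive_tool", "data": {
  "targets": [
    [[0,0,0.008],[0,0,0],-0.8],
    [[0,0,0.016],[0,0,0],-0.8],
    [[0,0,0.02],[0,0,0],-0.8],
    [[0,0,0.02],[0,0,0],-0.8]
  ]
}}

```text
time_s: 22.35
position: [0.5354, -0.2499, 0.0535]
tcp_rot: [0.0, -0.03, 1.0, -0.0]
force: [-0.4, -0.5, -1.2]
finger_gap: 0.0175
grasp_force: 15.0
```

{"op": "drive_tool", "data": {
  "targets": [
    [[0,0,0.006],[0,0,0],-0.8],
    [[0,0,0.01],[0,0,0],-0.8],
    [[0,0,0.01],[0,0,0],-0.8]
  ]
}}

```text
time_s: 22.65
position: [0.5359, -0.2504, 0.0531]
tcp_rot: [0.001, -0.031, 1.0, -0.0]
force: [-1.3, -1.6, 6.6]
finger_gap: 0.0172
grasp_force: 15.0
```

Contact. I'll release and rise straight up.

{"op": "drive_tool", "data": {
  "targets": [
    [[0,0,-0.004],[0,0,0],-0.8],
    [[0,0,-0.004],[0,0,0],-0.4],
    [[0,0,-0.004],[0,0,0],0],
    [[0,0,-0.004],[0,0,0],0],
    [[0,0,-0.004],[0,0,0],0],
    [[0,0,-0.004],[0,0,0],0],
    [[0,0,-0.004],[0,0,0],0],
    [[0,0,-0.1],[0,0,0],0],
    [[0,0,-0.35],[0,0,0],0],
    [[0,0,-0.65],[0,0,0],0],
    [[0,0,-0.95],[0,0,0],0],
    [[0,0,-1],[0,0,0],0]
  ]
}}

```text
time_s: 23.85
position: [0.5381, -0.2508, 0.2083]
tcp_rot: [0.004, -0.031, 1.0, -0.001]
force: [-0.8, -1.0, -0.3]
finger_gap: 0.0434
grasp_force: 0.0
```

{"op": "drive_tool", "data": {
  "targets": [
    [[0,0,-0.3],[0,0,0],0],
    [[0,0,-0.5],[0,0,0],0],
    [[0,0,-0.5],[0,0,0],0],
    [[0,0.3,-0.5],[0,0,0],0],
    [[0,0.6,-0.5],[0,0,0],0],
    [[0,0.9,-0.5],[0,0,0],0],
    [[0,1,-0.5],[0,0,0],0],
    [[0,1,-0.5],[0,0,0],0],
    [[0,1,-0.5],[0,0,0],0]
  ]
}}

```text
time_s: 24.75
position: [0.5262, -0.1001, 0.2766]
tcp_rot: [-0.0, -0.031, 1.0, -0.0]
force: [0.2, 0.1, 0.5]
finger_gap: 0.044
grasp_force: 0.0
```

Run:
```python
from h import *
t=snap('top','t7'); s=snap('side','s7'); w=snap('wrist','w7')
out=np.zeros((600,800,3),np.uint8)
out[:400,:400]=cv2.resize(s['color'][60:300,150:390],(400,400)); out[:400,400:]=cv2.resize(t['color'][30:290,210:470],(400,400)); out[400:,:320]=w['color'][::2,::2]
out[400:,330:650]=s['color'][::2,::2]
cv2.imwrite('pics/c7.png',out[:,:,::-1]); print(arm.get_state()['position'])
```

```text
[ 0.52624416 -0.10111035  0.276625  ]
```

View pics/c7.png

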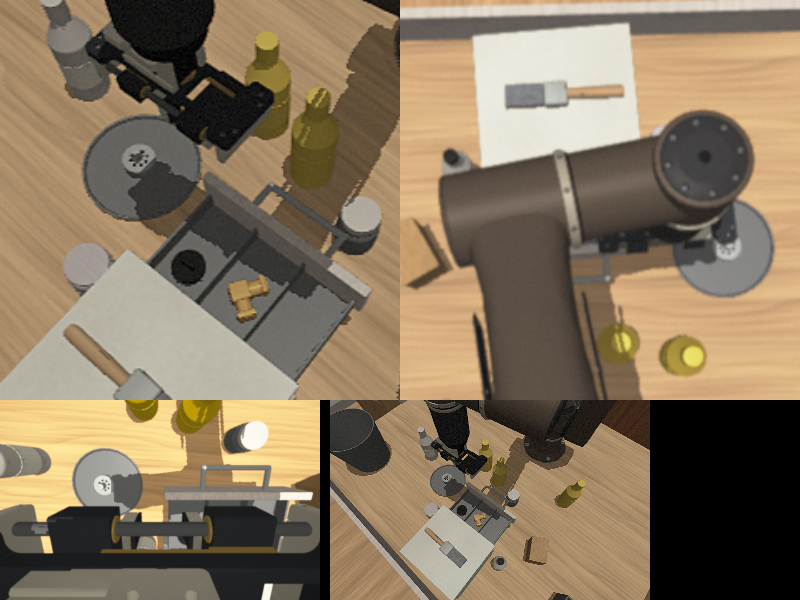

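The strainer stands upright inside the lid (side crop (138,158)), the bleach stands upright on bare floor, and the drawer is out with plug and elbow inside. The bystanders look undisturbed and the gripper is clear.

```bash
python3 -c "
from workcell import arm
print(arm.finish_job())"
```

```text
the job is handed in; nothing more can be done
None
```

The job is handed in at about 25 s: the bleach is upright on bare floor to the right of the lid, the upper drawer is out at its stop with the plug and elbow still in it, and the strainer is upright inside the lid's rim, with nothing dropped.

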